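# Hold the bag clip open over the bread bin's contents card

## Robot

A 6-joint arm with a two-finger parallel gripper is mounted at the origin on the work surface. World frame = base frame: x ahead of the robot, y to its left, z up, the work surface at z = 0. Lengths are in m, angles in rad, forces in N, time in s.
With the tool pointing down it reaches from about 0.425 to 0.95 m from the base axis. Payload 3.5 kg.
Tool frame: the origin (TCP) lies on the centre line of the jaws, within the pads' length; the fingertips stand 14 mm ahead of it and the grasp point (between the pads) lies 5 mm behind it (ctrl.finger_overhang is the distance from the TCP to the fingertips, in m); z points along the fingers, y is the line along which they close (so a half turn about z gives the same grasp; the last joint's range is limited). The gripper opens to 85 mm and grips with 20 to 120 N. Pads are 22 mm wide; open, the fingers measure 114 mm over their backs; the gripper's body (76 mm by 85 mm) begins 54 mm behind the grasp point. The pads swing forward as they close: fully open they stand 13 mm farther back than shut.
Start: joints at [-1.449, 0.286, 1.577, -0, 1.279, -0.15], TCP at [0.181, -0.65, 0.245] pointing down, gripper open.
Joint ranges: [-2.77, 2.77], [-0.9, 2.22], [0.21, 2.48], [-1.53, 4.67], [0.24, 2.81], [-2.84, 2.84]. Speed limits (rad/s): [2.79, 2.79, 3.14, 3.14, 3.14, 3.14].

## Interface

Orientations are given as a unit quaternion [x, y, z, w].
In Python, from plant import ctrl gives the robot as it stands.
- The arm moves only by the tool send_rows, never from a script. Its argument "moves" is text: rows parted by semicolons, each of 7 numbers parted by spaces: the turn, a rotation vector about the tool's x, y, z in units of 360 degrees (1.0 is 360 degrees), then the shift along the tool's x, y, z in units of 20 cm (1.0 is 20 cm), then the gripper's target within -1 to 1 (fully open at 1, half-way at 0, shut at -1). A call has 1 to 12 rows; each row is the pose to reach, as a shift and turn from the pose commanded when the call began, along the tool's axes at that moment, turning the shorter way round; what a row does not reach only later rows make up. A row lasts 1/8 s, in which the tool goes at most 62.5 mm and 10.7 degrees, less where a joint would pass 70% of its speed; a pose out of reach is approached as far as the arm can. A call with a number of a shift or a turn outside -1 to 1 is refused whole. A call with a gripper value outside its range is refused whole. The fingers move at their own pace and stop on an object; "newtons" is the grip in N (left out, the last holds). Time passes only in rows, so rows that repeat a pose let the fingers close. It gives the time, the measured TCP pose, the force, the opening and the grip force at its end, in the units of the state.
- ctrl.get_state(): the state, without advancing time (a new reading comes with each control period).
- ctrl.read_camera(name): name is "scene" or "top" or "wrist"; returns a dict with "image" (400x640x3 uint8, red, green, blue), "fovy" (degrees; the focal length in pixels is half the picture's height over the tangent of half this angle, whatever the lens; pixels are square), "cx", "cy" (the principal point, pixels), "distortion" ([k1, k2, p1, p2, k3] as OpenCV has them; the pictures are not rectified), "extrinsics" (4x4, takes a point from camera to world coordinates). Camera axes: x right, y up, looking along -z (the intrinsics and any distortion apply to the point x, -y, -z); pixel columns grow to the right and rows downward; lengths in m; the calibration is good to about 2 mm. A picture is of the moment at which its call begins. There is no depth.
- ctrl.sign_off(): hands the job in; it is judged then, once.
The state is a dict: "time": time; "qpos": joint angles; "dq": joint speeds; "joint_efforts": joint torques, N m; "eef_pos": TCP position; "tcp_rot": TCP orientation; "contact_force": force on the tool from outside, world axes, zero at the start; "wrist_torque": the same for the moment, N m; "opening": opening from 0.0 (shut) to 1.0 (fully open); "finger_force": force on a finger pad.
Only numpy, scipy, OpenCV 4.12 (cv2) and the standard library are available. Lean on these libraries where they do the work, as an engineer would, in place of code of your own. Each camera call takes 0.05 s, during which the arm holds its last target. There are 200 camera calls.

## Task

Squeeze the handles of the red bag clip to take it off the rim of the bread bin, carry it to the contents card that stands in the steel stand, and hold it there upright and squeezed wide open, its jaws well down on either side of the middle of the card's top edge but not touching the card, so that I can slip a date label in. Finish while still holding it open like that; do not let go. Do not shift the card stand, the jar, the can or the roll of tape.

Things in the scene. Friction and masses are not known exactly. Their poses are not given: they have to be found in the camera images.
- clip_grip (a point): Red bag clip, about 80 g: two mirrored levers on a sprung pin, jaws down, clamped on the bin's far rim, its 9 mm pin barrel sitting on the rim. Point: half-way up the handles, 30 mm above the pin's axis. z up to the handle ends, y along pin, jaws and rim; handles are squeezed along x. Handles: plates 36 mm wide (y), a V from 18 mm over both at the pin to 44 mm at the ends, 42 mm above it.
- clip_mouth (a point): Middle between the red clip's jaw lips, 33 mm below the pin's axis, axes as clip_grip. Lips: rubber bars 5 mm thick, 60 mm long (y). A card edge can enter to 28 mm above this point, where the pin barrel is.
- clip_jaw (a joint): Turn of each of the red clip's levers about the pin, rad (both alike): 0 shut, 0.07 clamped on the rim, 0.36 at the stop, wide open. Gap between lips: 0.6 mm + 66 mm per rad (24 mm at the stop). Squeezing the handles together opens it: 7 N on each to begin, 11 N at the stop, where they stand parallel, 16 mm over both, ends 47 mm above the pin. Springs shut when let go.
- bin_rim (a point): Top of the far rim's middle (the rim away from the robot) of the white bread bin: open box, 180 (x) by 220 (y) by 120 mm high, walls 5 mm, rolls inside, fixed. y along this rim, x horizontal, away from the robot, z up; up to 0.3 rad askew. The red clip sits within 40 mm of this point along y. A blue clip on the near rim, 175 mm nearer the robot, is part of the bin: not wanted.
- card_top (a point): Middle of the top edge of the contents card: stiff board 150 mm wide (y), 3 mm thick (x), top edge 145 mm above the table, upright in a slotted steel stand, foot 70 (x) by 100 mm (y), loose on the table, 650 g. y along the edge, x square to the card's face, z up.
- stand: The steel stand with its card, origin under the middle of its foot, axes as card_top.
- jar: Bystander: glass jar with brass cap, 64 mm across, 85 mm high, origin under its centre.
- can: Bystander: food can with yellow label, 75 mm across, 110 mm high, origin under its centre.
- tape: Bystander: roll of orange tape lying flat, 72 mm across, 24 mm high, origin under its centre.
Mind the look-alikes: they are no part of the job. Of the things shaped like the part that bears clip_grip, the red one is meant.

How it is judged:
By the outcome, as a careful person would: the job done as asked, in the order asked, and still so for the second after the job is handed in, while the arm keeps its last pose, push and grip.
It also fails if it takes over 32 s, if anything falls off the work surface, if the arm or the gripper's body presses on something with over 40 N, if the wrist force passes 120 N, or if a joint passes its speed limit or range.

## Working session

There is one attempt and no reset: what is moved stays moved. The work goes in short steps, Python scripts to look and compute and a tool call to move; the robot and the scene stay as the last step left them, time stands still between calls to the robot, and variables do not carry over. Pictures are saved under pics/ and viewed, at most 10 in all, crops included, and the job is handed in when it is done.

Besides the shell and the picture viewer there is one more tool, called after "Request:" by a JSON object that holds its "op" and its "data", one argument or row to a line. send_rows: Moves the arm, as the interface text tells. Its arguments: {"type":"object","properties":{"moves":{"type":"string"},"newtons":{"type":"number"}},"required":["moves"]}

```bash
mkdir -p pics; ls; cat > h.py <<'E'
import numpy as np,cv2
from plant import ctrl
def cam(n,save=None):
    c=ctrl.read_camera(n)
    if save: cv2.imwrite('pics/'+save,c['image'][:,:,::-1])
    return c
def K(c):
    f=200/np.tan(np.radians(c['fovy'])/2)
    return np.array([[f,0,c['cx']],[0,f,c['cy']],[0,0,1.]])
def ray(c,uv):
    p=cv2.undistortPoints(np.array(uv,float).reshape(-1,1,2),K(c),np.array(c['distortion'],float)).reshape(-1,2)
    E=np.array(c['extrinsics']);d=np.c_[p[:,0],-p[:,1],-np.ones(len(p))]@E[:3,:3].T
    return E[:3,3],d
def onz(c,uv,z):
    o,d=ray(c,uv);return o+d*((z-o[2])/d[:,2])[:,None]
def proj(c,P):
    E=np.array(c['extrinsics']);q=(np.atleast_2d(P)-E[:3,3])@E[:3,:3]*[1,-1,-1]
    return cv2.projectPoints(q,np.zeros(3),np.zeros(3),K(c),np.array(c['distortion'],float))[0].reshape(-1,2)
def tri(c1,u1,c2,u2):
    o1,d1=ray(c1,[u1]);o2,d2=ray(c2,[u2]);d1=d1[0];d2=d2[0]
    t=np.linalg.lstsq(np.c_[d1,-d2],o2-o1,rcond=None)[0]
    a=o1+t[0]*d1;b=o2+t[1]*d2
    return (a+b)/2,np.linalg.norm(a-b)
E
python3 - <<'E'
from h import *
for n in['scene','top','wrist']:
    c=cam(n,n+'0.png');print(n,c['fovy'],c['cx'],c['cy'],c['distortion'],np.round(c['extrinsics'],3).tolist())
s=ctrl.get_state();print(s)
E
```

```text
pics
scene 42.66826957102927 317.57586792357375 201.05545868145856 [-0.04055791  0.          0.          0.          0.        ] [[0.519, -0.724, 0.454, 1.069], [0.855, 0.434, -0.285, -0.249], [0.009, 0.536, 0.844, 1.068], [0.0, 0.0, 0.0, 1.0]]
top 44.403855327143 313.10681604178325 199.9808900669672 [0.01085317 0.         0.         0.         0.        ] [[0.005, 0.989, -0.149, 0.423], [-1.0, 0.003, -0.014, 0.059], [-0.013, 0.149, 0.989, 1.215], [0.0, 0.0, 0.0, 1.0]]
wrist 69.4760580686904 322.1707631909804 195.38345762713377 [-0.03624342  0.          0.          0.          0.        ] [[0.269, 0.923, 0.274, 0.25], [-0.963, 0.258, 0.075, -0.63], [-0.002, -0.284, 0.959, 0.373], [0.0, 0.0, 0.0, 1.0]]
{'time': 0.15, 'qpos': array([-1.44897904e+00,  2.86983623e-01,  1.57786512e+00,  1.27876855e-05,
        1.27860883e+00, -1.49999741e-01]), 'dq': array([ 1.62956239e-03, -2.33628341e-03, -4.73512285e-03, -1.26848912e-03,
        4.44769913e-05, -1.76951353e-05]), 'joint_efforts': array([ 8.97180416e-04, -4.06604254e+01, -2.93141538e+01, -1.70055555e-04,
        3.95774870e-03, -3.22404290e-06]), 'eef_pos': array([ 0.1811959, -0.6497096,  0.2442374]), 'tcp_rot': array([ 9.90778465e-01,  1.35488612e-01,  1.92596276e-05, -9.32283776e-04]), 'contact_force': array([0.5370235, 0.3469414, 0.5556158]), 'wrist_torque': array([ 0.07073694,  0.01352484, -0.00310883]), 'finger_force': 0.0, 'opening': 0.9960141045954422}
```

View pics/scene0.png

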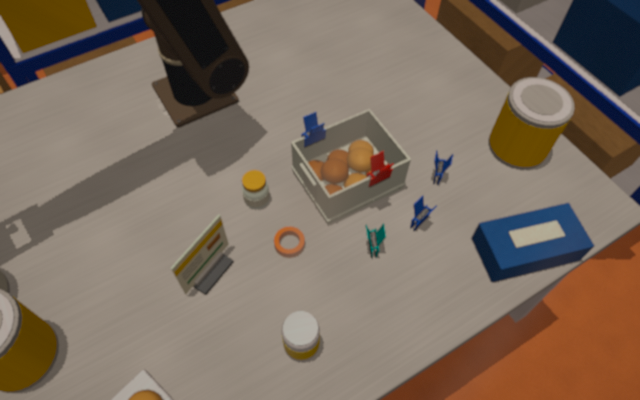

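View pics/top0.png

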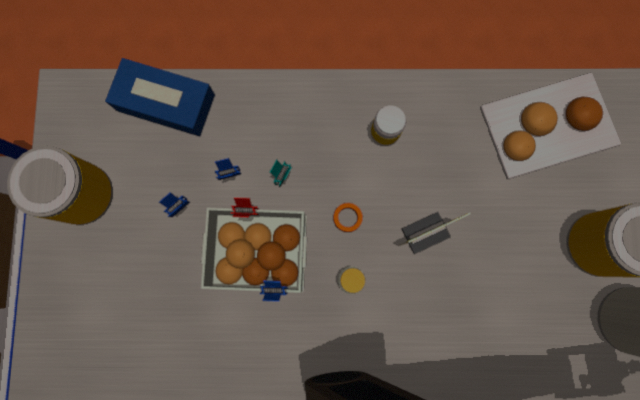

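The scene view shows the red clip at (380,168) on the bin's far rim, the blue clip at (314,130) on the near rim, and loose clips at (441,166) and (421,212) blue and (375,240) teal. In the top view these are red (244,207), near-rim blue (272,290), loose blue (175,204) and (227,170), and teal (281,172). The red one on the far rim fits the description. The card is at top (432,230), the jar (351,280), the can (388,125) and the tape (347,217). Next is a crop to confirm the red clip, plus measurements.

```bash
python3 - <<'E'
from h import *
t=cam('top');s=cam('scene')
def crop(c,x0,y0,x1,y1,k): return cv2.resize(c['image'][y0:y1,x0:x1,::-1],None,fx=k,fy=k,interpolation=cv2.INTER_CUBIC)
a=crop(t,195,190,315,300,3);b=crop(s,300,110,420,220,3)
d=crop(t,385,200,485,260,4)[:, :360];d=crop(t,390,203,480,258,4);e=crop(s,165,210,255,265,4)
top=np.hstack([a,b]);bot=np.hstack([d,e])
cv2.imwrite('pics/crop1.png',np.vstack([top,bot])); print(np.vstack([top,bot]).shape)
cs={}
for n,c in(('t',t),('s',s)):
    i=c['image'].astype(int);m=((i[...,0]>110)&(i[...,1]<50)&(i[...,2]<60)).astype(np.uint8)
    num,l,st,ce=cv2.connectedComponentsWithStats(m)
    for k in range(1,num):
        if st[k,4]>20 : print(n,st[k],ce[k].round(1))
for nm,uv in(('bin corners',[(207,208),(305,210),(302,291),(203,289)]),):
    print(nm,onz(t,uv,.12).round(3).tolist())
print('red',onz(t,[(244,207)],.145).round(3))
print('card',onz(t,[(396,243),(469,213)],.145).round(3).tolist())
print('jar,tape,can',onz(t,[(351,280)],.085).round(3),onz(t,[(347,217)],.012).round(3),onz(t,[(390,119)],.11).round(3))
E
```

```text
(550, 720, 3)
s [367 152  25  28 258] [378.1 164.2]
bin corners [[0.57, 0.314, 0.12], [0.566, 0.092, 0.12], [0.386, 0.097, 0.12], [0.39, 0.316, 0.12]]
red [[0.569 0.226 0.145]]
card [[0.491, -0.107, 0.145], [0.557, -0.268, 0.145]]
jar,tape,can [[ 0.41  -0.013  0.085]] [[ 0.563 -0.009  0.012]] [[ 0.782 -0.105  0.11 ]]
```

View pics/crop1.png

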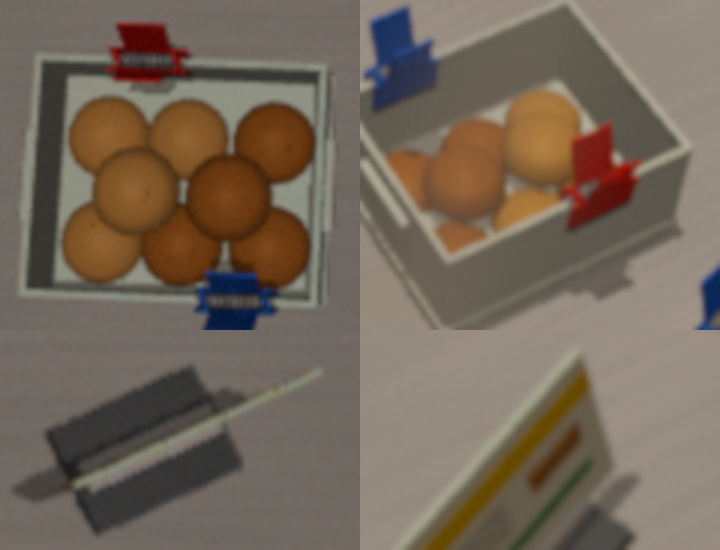

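```bash
cat >> h.py <<'E'
from scipy.spatial.transform import Rotation as R
def go(p,yaw,verbose=True):
    """print row (turn/360, shift/0.2) from measured pose to tool-down pose with tool y at world angle yaw"""
    s=ctrl.get_state();r0=R.from_quat(s['tcp_rot'])
    y=np.array([np.cos(yaw),np.sin(yaw),0]);z=np.array([0,0,-1.]);x=np.cross(y,z)
    r1=R.from_matrix(np.c_[x,y,z])
    print('turn',((r0.inv()*r1).as_rotvec()/2/np.pi).round(4),'shift',(r0.inv().apply(np.array(p)-s['eef_pos'])/.2).round(4))
E
python3 - <<'E'
from h import *
c=ctrl.read_camera('top')
P=onz(c,[(207.7,208.3),(304.3,212.7)],.12);v=P[0]-P[1];print('rim',P.round(4).tolist(),'yaw of y',np.arctan2(-v[0],v[1]),'mid',P.mean(0))
print('pin',onz(c,[(244.3,210)],.1245).round(4))
P=onz(c,[(408.8,241.8),(470.5,213.5)],.145);v=P[0]-P[1];print('card',P.round(4).tolist(),np.arctan2(-v[0],v[1]),P.mean(0),np.linalg.norm(v))
go([.35,-.35,.30],-.6)
go([.569,.226,.30],0)
E
```

```text
rim [[0.5692, 0.3119, 0.12], [0.5599, 0.0935, 0.12]] yaw of y -0.042653996409697935 mid [0.56451743 0.20269311 0.12      ]
pin [[0.565  0.2283 0.1245]]
card [[0.4938, -0.1351, 0.145], [0.5562, -0.2711, 0.145]] 0.4302633188662425 [ 0.52497236 -0.20310357  0.145     ] 0.14967868101826826
turn [-1.000e-04 -1.000e-04 -1.113e-01] shift [ 1.2157 -1.2186 -0.2747]
turn [-1.000e-04 -1.000e-04 -2.067e-01] shift [ 3.0436 -3.699  -0.2724]
```

Request:
{"op": "send_rows", "data": {
  "moves": "0 0 -0.11 1 -1 -0.27 1;0 0 -0.11 1 -1 -0.27 1;0 0 -0.11 1 -1 -0.27 1;0 0 -0.11 1 -1 -0.27 1;0 0 -0.11 1 -1 -0.27 1;0 0 -0.11 1 -1 -0.27 1"
}}

```text
time: 1.05
eef_pos: [0.3215, -0.4022, 0.3005]
tcp_rot: [0.885, 0.465, 0.0, 0.001]
contact_force: [-0.2, -0.5, 0.6]
opening: 1.001
finger_force: 0.0
```

```bash
python3 - <<'E'
from h import *
print(ctrl.get_state()['eef_pos'],ctrl.get_state()['time'])
go([.42,-.1,.30],-.3)
go([.565,.228,.30],-.043)
E
```

```text
[ 0.32145145 -0.40224523  0.30053563] 1.05
turn [ 0.0003  0.0002 -0.0484] shift [ 1.5236e+00 -4.5300e-01  1.0000e-04]
turn [ 0.0003  0.0003 -0.0893] shift [ 3.2851e+00 -7.8800e-01 -2.5000e-03]
```

Request:
{"op": "send_rows", "data": {
  "moves": "0 0 -0.045 1 0 0 1;0 0 -0.045 1 0 0 1;0 0 -0.045 1 0 0 1;0 0 -0.045 1 0 0 1"
}}

```text
time: 1.55
eef_pos: [0.4355, -0.2381, 0.299]
tcp_rot: [0.811, 0.585, -0.0, -0.0]
contact_force: [-0.6, -0.7, -0.2]
opening: 0.996
finger_force: 0.0
```

```bash
python3 - <<'E'
from h import *
print(ctrl.get_state()['eef_pos'],ctrl.get_state()['time'])
go([.565,.228,.30],-.043)
E
```

```text
[ 0.43552812 -0.23807778  0.29903476] 1.55
turn [-0.     -0.     -0.0444] shift [ 2.4155 -0.1227 -0.0045]
```

Request:
{"op": "send_rows", "data": {
  "moves": "0 0 0 1 -0.06 0 1;0 0 0 1 -0.06 0 1;0 0 0 1 -0.06 0 1;0 0 0 1 -0.06 0 1"
}}

```text
time: 2.05
eef_pos: [0.4874, -0.045, 0.2991]
tcp_rot: [0.811, 0.585, -0.0, -0.0]
contact_force: [-1.1, -0.7, 0.2]
opening: 0.997
finger_force: 0.0
```

Request:
{"op": "send_rows", "data": {
  "moves": "0 0 0 1 -0.04 0 1;0 0 0 1 -0.04 0 1;0 0 -0.03 1 -0.04 0 1;0 0 -0.0444 1 -0.04 0 1"
}}

```text
time: 2.55
eef_pos: [0.5444, 0.1467, 0.2987]
tcp_rot: [0.721, 0.693, -0.0, -0.0]
contact_force: [0.8, -0.5, 0.4]
opening: 1.002
finger_force: 0.0
```

```bash
python3 - <<'E'
from h import *
print(ctrl.get_state()['eef_pos'],ctrl.get_state()['time'])
w=cam('wrist','w1.png'); print(np.round(w['extrinsics'],3).tolist())
go([.565,.228,.25],-.043)
E
```

```text
[0.54441333 0.14669257 0.29867685] 2.55
[[0.999, 0.039, 0.012, 0.547], [-0.041, 0.958, 0.285, 0.22], [-0.001, -0.285, 0.958, 0.427], [0.0, 0.0, 0.0, 1.0]]
turn [-0.0001 -0.      0.0005] shift [0.4107 0.0864 0.2429]
```

View pics/w1.png

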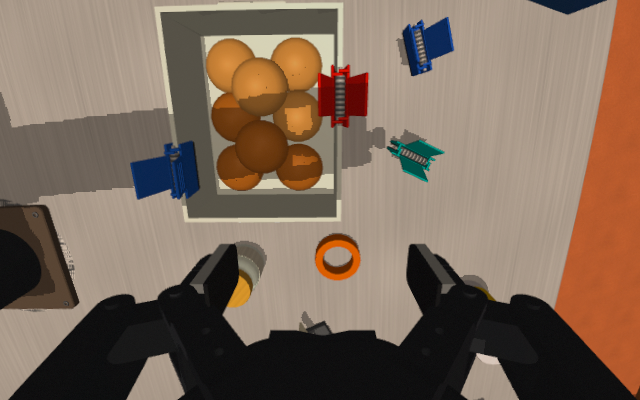

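The wrist view shows the red clip on the far rim, spring at about (341,97), handles spanning columns 319–368 and lips rows 65–127. The blue clip on the near rim (170,170) and the loose blue (430,45) and teal (415,155) clips are not wanted.

```bash
python3 - <<'E'
from h import *
c=ctrl.read_camera('wrist');i=c['image'].astype(int)
m=((i[...,0]>90)&(i[...,1]<50)&(i[...,2]<60)).astype(np.uint8);m[:, :300]=0;m[:,390:]=0;m[140:]=0
ys,xs=np.nonzero(m);print(xs.min(),xs.max(),ys.min(),ys.max())
for y in range(64,130,4):
    x=np.nonzero(m[y])[0]; print(y,(x.min(),x.max(),len(x)) if len(x) else None)
print('pin from spring',onz(c,[(341,97)],.128).round(4))
print('handle ends',onz(c,[(318.5,97),(368.5,97)],.1665).round(4).tolist())
# bin rim outer edge: bright-green-white pixels, right edge
g=((i[...,0]>190)&(i[...,1]>195)&(i[...,2]>170))
pts=[]
for y in list(range(10,60,4))+list(range(135,215,4)):
    x=np.nonzero(g[y,325:352])[0]
    if len(x): pts.append((325+x.max()+.5,y))
P=onz(c,pts,.12);f=np.polyfit(P[:,1],P[:,0],1)
res=P[:,0]-np.polyval(f,P[:,1]);k=abs(res)<.003;f=np.polyfit(P[k,1],P[k,0],1);print('outer edge',f,'at .228:',np.polyval(f,.228),k.sum(),len(k))
E
```

```text
318 367 65 127
64 None
68 (np.int64(331), np.int64(348), 8)
72 (np.int64(331), np.int64(348), 15)
76 (np.int64(318), np.int64(367), 31)
80 (np.int64(318), np.int64(367), 38)
84 (np.int64(319), np.int64(367), 37)
88 (np.int64(318), np.int64(367), 38)
92 (np.int64(318), np.int64(367), 38)
96 (np.int64(318), np.int64(366), 37)
100 (np.int64(318), np.int64(366), 37)
104 (np.int64(318), np.int64(366), 37)
108 (np.int64(318), np.int64(366), 37)
112 (np.int64(318), np.int64(366), 37)
116 (np.int64(319), np.int64(348), 10)
120 (np.int64(331), np.int64(348), 12)
124 (np.int64(331), np.int64(348), 7)
128 None
pin from spring [[0.5657 0.2314 0.128 ]]
handle ends [[0.544, 0.2306, 0.1665], [0.5869, 0.229, 0.1665]]
outer edge [0.03196477 0.55967099] at .228: 0.5669589571387978 13 20
```

```bash
python3 - <<'E'
from h import *
go([.5655,.231,.22],-.035)
go([.5655,.231,.152],-.035)
E
```

```text
turn [-0.0001  0.0001 -0.0017] shift [0.4336 0.0875 0.3926]
turn [-0.0001  0.0001 -0.0017] shift [0.4339 0.0878 0.7326]
```

Request:
{"op": "send_rows", "data": {
  "moves": "0 0 -0.001 0.43 0.09 0.1 1;0 0 -0.001 0.434 0.088 0.3 1;0 0 -0.001 0.434 0.088 0.39 1;0 0 -0.001 0.434 0.088 0.39 1;0 0 -0.001 0.434 0.088 0.39 1"
}}

```text
time: 3.28
eef_pos: [0.566, 0.2301, 0.2232]
tcp_rot: [0.722, 0.692, 0.001, 0.001]
contact_force: [0.5, -0.1, 0.1]
opening: 0.993
finger_force: 0.0
```

```bash
python3 - <<'E'
from h import *
c=cam('wrist','w2.png')
go([.5655,.231,.152],-.035)
i=c['image'].astype(int)
m=((i[...,0]>90)&(i[...,1]<50)&(i[...,2]<60)).astype(np.uint8)
num,l,st,ce=cv2.connectedComponentsWithStats(m)
for k in range(1,num):
    if st[k,4]>40: print(st[k])
# expected
a=-.032;ex=np.array([np.cos(a),np.sin(a),0]);ey=np.array([-np.sin(a),np.cos(a),0]);p=np.array([.5655,.231,.1245])
for n,q in(('hL',p-ex*.0215+[0,0,.042]),('hR',p+ex*.0215+[0,0,.042]),('spring',p+[0,0,.0045])):print(n,proj(c,q).round(1), proj(c,q+ey*.018).round(1),proj(c,q-ey*.018).round(1))
E
```

```text
turn [ 0.0006 -0.0001 -0.0011] shift [ 0.0026 -0.0046  0.3585]
[ 289  158   63   85 2707]
[326 310  24  20 209]
hL [[290.8 219.7]] [[289.7 194.6]] [[291.8 243.5]]
hR [[353.3 219.1]] [[353.8 194. ]] [[352.7 242.9]]
spring [[321.9 202.6]] [[321.7 181. ]] [[322.2 223.2]]
```

View pics/w2.png

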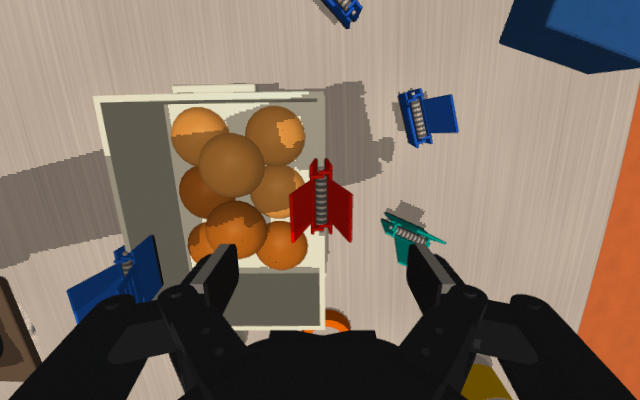

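The clip's handles at columns 290–352, down to row 243, match the prediction within about 1 px, and it is centred between the open fingers. Descending.

Request:
{"op": "send_rows", "data": {
  "moves": "0 0 -0.001 0 -0.004 0.18 1;0 0 -0.001 0 -0.004 0.3 1;0 0 -0.001 0 -0.004 0.355 1;0 0 -0.001 0 -0.004 0.355 1;0 0 -0.001 0 -0.004 0.355 1",
  "newtons": 30
}}

```text
time: 3.95
eef_pos: [0.5651, 0.2318, 0.1522]
tcp_rot: [0.719, 0.695, 0.001, 0.001]
contact_force: [-0.0, 0.3, 0.3]
opening: 1.0
finger_force: 0.0
```

Request:
{"op": "send_rows", "data": {
  "moves": "0 0 0 0 0 0 0;0 0 0 0 0 0 -0.5;0 0 0 0 0 0 -0.8;0 0 0 0 0 0 -1;0 0 0 0 0 0 -1;0 0 0 0 0 0 -1;0 0 0 0 0 0 -1;0 0 0 0 0 0 -1"
}}

```text
time: 4.95
eef_pos: [0.5667, 0.2321, 0.1559]
tcp_rot: [0.719, 0.695, 0.003, 0.002]
contact_force: [-2.2, -1.2, 14.9]
opening: 0.184
finger_force: 34.3
```

```bash
python3 - <<'E'
from h import *
s=ctrl.get_state();print({k:np.round(s[k],3) for k in('time','eef_pos','contact_force','opening','finger_force')})
c=cam('wrist');t=cam('scene')
b=cv2.resize(t['image'][110:230,300:430],(520,480),interpolation=cv2.INTER_CUBIC)
w=cv2.resize(c['image'][120:400,230:430],(280,392));w=cv2.copyMakeBorder(w,0,88,0,0,cv2.BORDER_CONSTANT)
cv2.imwrite('pics/g1.png',np.hstack([w,b])[:,:,::-1])
E
```

```text
{'time': np.float64(4.95), 'eef_pos': array([0.567, 0.232, 0.156]), 'contact_force': array([-2.197, -1.176, 14.884]), 'opening': np.float64(0.184), 'finger_force': np.float64(34.347)}
```

View pics/g1.png

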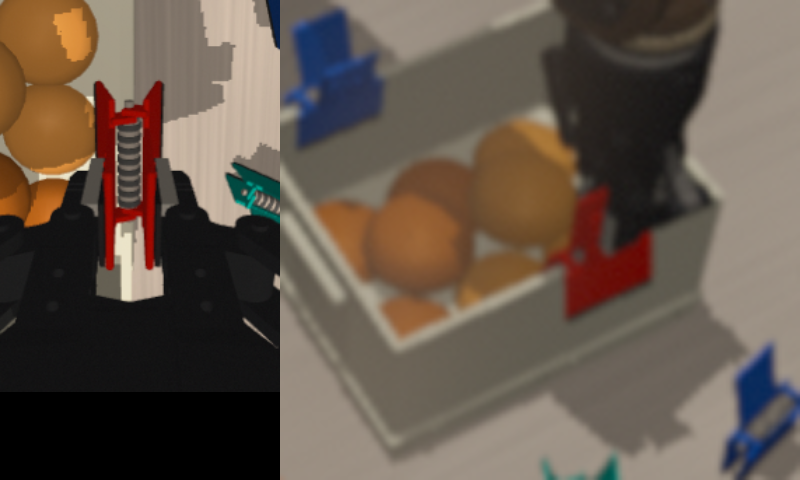

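The handles are squeezed parallel: opening 0.184 is 15.6 mm, which is at the stop, and the jaws are wide open over the rim. Lifting.

Request:
{"op": "send_rows", "data": {
  "moves": "0 0 0 0 0 -0.08 -1;0 0 0 0 0 -0.2 -1;0 0 0 0 0 -0.4 -1;0 0 0 0 0 -0.6 -1;0 0 0 0 0 -0.6 -1;0 0 0 0 0 -0.6 -1"
}}

```text
time: 5.8
eef_pos: [0.5634, 0.2316, 0.2692]
tcp_rot: [0.719, 0.695, -0.001, -0.0]
contact_force: [0.1, -0.0, -0.2]
opening: 0.184
finger_force: 32.5
```

```bash
python3 - <<'E'
from h import *
s=ctrl.get_state();print({k:np.round(s[k],3) for k in('time','eef_pos','contact_force','opening','finger_force')})
go([.525,-.203,.275],.43)
E
```

```text
{'time': np.float64(5.8), 'eef_pos': array([0.563, 0.232, 0.269]), 'contact_force': array([ 0.099, -0.04 , -0.153]), 'opening': np.float64(0.184), 'finger_force': np.float64(32.537)}
turn [-0.0003  0.     -0.0738] shift [-2.1781 -0.119  -0.0279]
```

Request:
{"op": "send_rows", "data": {
  "moves": "0 0 0 -0.1 0 -0.03 -1;0 0 0 -0.3 0 -0.03 -1;0 0 0 -0.5 -0.02 -0.03 -1;0 0 0 -0.75 -0.03 -0.03 -1;0 0 0 -1 -0.04 -0.03 -1"
}}

```text
time: 6.42
eef_pos: [0.5482, 0.0297, 0.2751]
tcp_rot: [0.719, 0.695, -0.001, -0.001]
contact_force: [0.5, -0.1, -0.6]
opening: 0.181
finger_force: 32.5
```

Request:
{"op": "send_rows", "data": {
  "moves": "0 0 -0.01 -0.25 0 0 -1;0 0 -0.025 -0.45 -0.03 0 -1;0 0 -0.04 -0.65 -0.04 0 -1;0 0 -0.055 -0.85 -0.05 0 -1;0 0 -0.0738 -0.95 -0.05 0 -1;0 0 -0.0738 -0.95 -0.05 0 -1;0 0 -0.0738 -0.95 -0.05 0 -1"
}}

```text
time: 7.3
eef_pos: [0.5324, -0.1572, 0.2756]
tcp_rot: [0.541, 0.841, 0.0, -0.001]
contact_force: [0.9, 0.3, -0.3]
opening: 0.181
finger_force: 32.5
```

```bash
python3 - <<'E'
from h import *
s=ctrl.get_state();print({k:np.round(s[k],3) for k in('time','eef_pos','contact_force','opening','finger_force')})
go([.525,-.203,.275],.43)
w=cam('wrist');t=cam('scene');p=cam('top')
cv2.imwrite('pics/c1.png',np.vstack([np.hstack([cv2.resize(t['image'][170:300,130:290],(480,390),interpolation=cv2.INTER_CUBIC),cv2.resize(p['image'][170:300,380:485],(315,390),interpolation=cv2.INTER_CUBIC)])])[:,:,::-1])
cv2.imwrite('pics/c1w.png',w['image'][:,:,::-1])
E
```

```text
{'time': np.float64(7.3), 'eef_pos': array([ 0.532, -0.157,  0.276]), 'contact_force': array([ 0.946,  0.324, -0.331]), 'opening': np.float64(0.181), 'finger_force': np.float64(32.525)}
turn [-0.0001 -0.0002 -0.0003] shift [-0.193  -0.1287  0.003 ]
```

View pics/c1w.png

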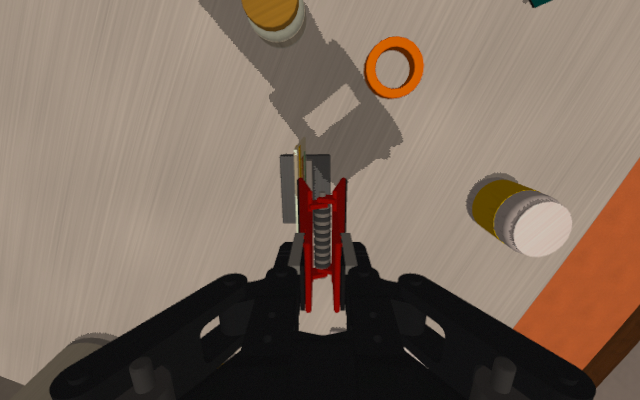

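The wrist view shows the clip held squeezed, with the spring centred at about (321,238). The card's near top end is at (301,145) and the stand is at 285–325, 155–220.

View pics/c1.png

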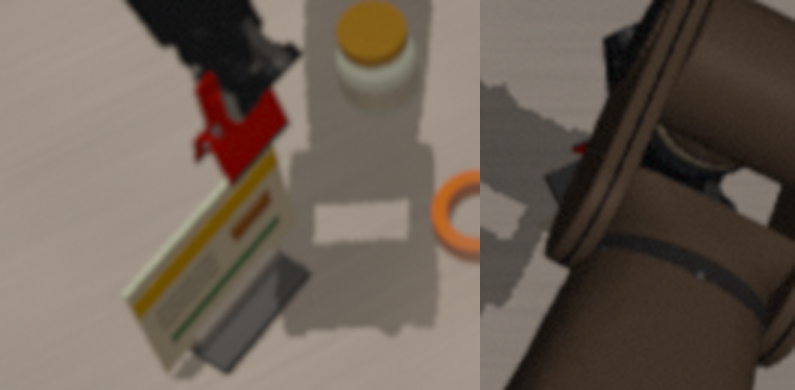

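```bash
python3 - <<'E'
from h import *
s=ctrl.get_state();T=s['eef_pos'];r=R.from_quat(s['tcp_rot']).as_matrix();X,Y,Z=r.T;print(X,Y,Z)
w=ctrl.read_camera('wrist');t=ctrl.read_camera('scene')
for d in(.0265,.0315,.0365):
    pin=T+Z*d
    L=[pin+a*X*.03+b*Y*.0145+Z*.033 for a in(-1,1) for b in(-1,1)]  # lips
    H=[pin+a*X*.018+b*Y*.008-Z*.047 for a in(-1,1) for b in(-1,1)]
    for n,c in(('w',w),('s',t)):print(d,n,'pin',proj(c,pin).round(1).tolist(),'lips',proj(c,L).round(0).tolist(),'hand',proj(c,H).round(0).tolist())
for n,c in(('w',w),('s',t)):
    i=c['image'].astype(int);m=((i[...,0]>80)&(i[...,1]<50)&(i[...,2]<60)).astype(np.uint8)
    num,l,st,ce=cv2.connectedComponentsWithStats(m)
    for k in range(1,num):
        if st[k,4]>30:print(n,st[k],[np.argwhere(l==k)[j][::-1].tolist() for j in(np.argmin(np.argwhere(l==k)[:,0]),np.argmax(np.argwhere(l==k)[:,0]),np.argmin(np.argwhere(l==k)[:,1]),np.argmax(np.argwhere(l==k)[:,1]))])
E
```

```text
[-4.17405968e-01  9.08720009e-01  4.51644351e-04] [ 9.08720055e-01  4.17406076e-01 -1.74854860e-04] [-3.47413206e-04  3.37432817e-04 -9.99999883e-01]
0.0265 w pin [[322.4, 239.7]] lips [[303.0, 258.0], [342.0, 258.0], [301.0, 177.0], [344.0, 177.0]] hand [[305.0, 321.0], [340.0, 321.0], [303.0, 249.0], [342.0, 249.0]]
0.0265 s pin [[207.3, 206.9]] lips [[194.0, 223.0], [206.0, 231.0], [215.0, 202.0], [226.0, 209.0]] hand [[193.0, 198.0], [200.0, 202.0], [206.0, 184.0], [213.0, 188.0]]
0.0315 w pin [[322.4, 236.2]] lips [[303.0, 254.0], [342.0, 254.0], [301.0, 176.0], [344.0, 176.0]] hand [[305.0, 313.0], [339.0, 313.0], [304.0, 244.0], [341.0, 244.0]]
0.0315 s pin [[207.7, 208.3]] lips [[195.0, 225.0], [206.0, 232.0], [215.0, 203.0], [226.0, 210.0]] hand [[193.0, 199.0], [200.0, 204.0], [206.0, 186.0], [213.0, 190.0]]
0.0365 w pin [[322.4, 232.8]] lips [[303.0, 251.0], [341.0, 251.0], [302.0, 174.0], [343.0, 174.0]] hand [[306.0, 306.0], [339.0, 306.0], [305.0, 239.0], [340.0, 239.0]]
0.0365 s pin [[208.2, 209.7]] lips [[195.0, 226.0], [207.0, 233.0], [215.0, 204.0], [227.0, 211.0]] hand [[194.0, 201.0], [201.0, 205.0], [207.0, 187.0], [214.0, 191.0]]
w [384  47  30  40 206] [[393, 47], [401, 86], [384, 51], [413, 65]]
w [ 299  177   46  136 2674] [[300, 177], [307, 312], [299, 178], [344, 178]]
s [196 194  29  37 504] [[199, 194], [207, 230], [196, 197], [224, 208]]
```

```bash
python3 - <<'E'
from h import *
t=ctrl.read_camera('scene');w=ctrl.read_camera('wrist')
P=onz(t,[(220.7,220),(171.7,268.3)],.145);v=P[0]-P[1];print(P.round(4).tolist(),P.mean(0),np.linalg.norm(v),np.arctan2(-v[0],v[1]))
print('wrist near end',onz(w,[(301,145)],.145))
A=np.array([[.4938,-.1351,.145],[.5562,-.2711,.145]]);print(proj(t,A),proj(w,A))
i=w['image']; print(i[140:178:4,292:308].tolist() if 0 else '')
g=i.astype(int)
for y in range(140,176,4): print(y,[tuple(g[y,x]) for x in range(294,308,2)])
E
```

```text
[[0.5081, -0.1343, 0.145], [0.5584, -0.2651, 0.145]] [ 0.533221   -0.19968189  0.145     ] 0.14018146973626142 0.3669644030028301
wrist near end [[ 0.49758792 -0.12559545  0.145     ]]
[[217.39776689 215.13647435]
 [168.44958014 268.8593986 ]] [[292.94400222 152.87430461]
 [297.00966272 295.11445157]]

140 [(np.int64(164), np.int64(148), np.int64(133)), (np.int64(166), np.int64(149), np.int64(135)), (np.int64(150), np.int64(135), np.int64(121)), (np.int64(97), np.int64(87), np.int64(70)), (np.int64(97), np.int64(86), np.int64(68)), (np.int64(97), np.int64(88), np.int64(73)), (np.int64(102), np.int64(93), np.int64(83))]
144 [(np.int64(165), np.int64(149), np.int64(134)), (np.int64(122), np.int64(105), np.int64(81)), (np.int64(96), np.int64(84), np.int64(64)), (np.int64(95), np.int64(84), np.int64(67)), (np.int64(95), np.int64(85), np.int64(68)), (np.int64(97), np.int64(87), np.int64(70)), (np.int64(106), np.int64(95), np.int64(86))]
148 [(np.int64(104), np.int64(95), np.int64(78)), (np.int64(100), np.int64(90), np.int64(73)), (np.int64(119), np.int64(84), np.int64(0)), (np.int64(96), 
[... 1383 characters left out ...]
.int64(43)), (np.int64(111), np.int64(101), np.int64(90))]
168 [(np.int64(155), np.int64(139), np.int64(111)), (np.int64(140), np.int64(125), np.int64(100)), (np.int64(117), np.int64(90), np.int64(29)), (np.int64(95), np.int64(64), np.int64(9)), (np.int64(75), np.int64(51), np.int64(30)), (np.int64(50), np.int64(63), np.int64(41)), (np.int64(111), np.int64(101), np.int64(91))]
172 [(np.int64(156), np.int64(138), np.int64(111)), (np.int64(142), np.int64(125), np.int64(100)), (np.int64(110), np.int64(87), np.int64(41)), (np.int64(96), np.int64(67), np.int64(18)), (np.int64(78), np.int64(54), np.int64(33)), (np.int64(54), np.int64(64), np.int64(43)), (np.int64(110), np.int64(99), np.int64(89))]
```

Request:
{"op": "send_rows", "data": {
  "moves": "0 0 0 -0.1 -0.065 0 -1;0 0 0 -0.193 -0.129 0 -1;0 0 0 -0.193 -0.129 0.1 -1;0 0 0 -0.193 -0.129 0.2 -1;0 0 0 -0.193 -0.129 0.24 -1;0 0 0 -0.193 -0.129 0.24 -1"
}}

```text
time: 8.4
eef_pos: [0.5251, -0.2024, 0.2267]
tcp_rot: [0.54, 0.842, 0.0, -0.001]
contact_force: [-0.4, 0.3, -0.5]
opening: 0.181
finger_force: 32.5
```

```bash
python3 - <<'E'
from h import *
s=ctrl.get_state();T=s['eef_pos'];r=R.from_quat(s['tcp_rot']).as_matrix();X,Y,Z=r.T;print(T,np.arctan2(Y[1],Y[0]),s['contact_force'])
w=cam('wrist');t=cam('scene')
A=np.array([[.4938,-.1351,.145],[.5562,-.2711,.145]]);print('pred',proj(w,A).round(1),proj(t,A).round(1))
a=w['image'][60:260,240:400];b=t['image'][200:300,150:260]
cv2.imwrite('pics/c2.png',np.hstack([cv2.resize(a,(400,500),interpolation=cv2.INTER_CUBIC),cv2.copyMakeBorder(cv2.resize(b,(396,360),interpolation=cv2.INTER_CUBIC),0,140,0,0,cv2.BORDER_CONSTANT)])[:,:,::-1])
E
```

```text
[ 0.52511583 -0.20237362  0.22673231] 0.4309345510564504 [-0.42008082  0.25245412 -0.47537826]
pred [[322.1 109. ]
 [322.  293. ]] [[217.4 215.1]
 [168.4 268.9]]
```

View pics/c2.png

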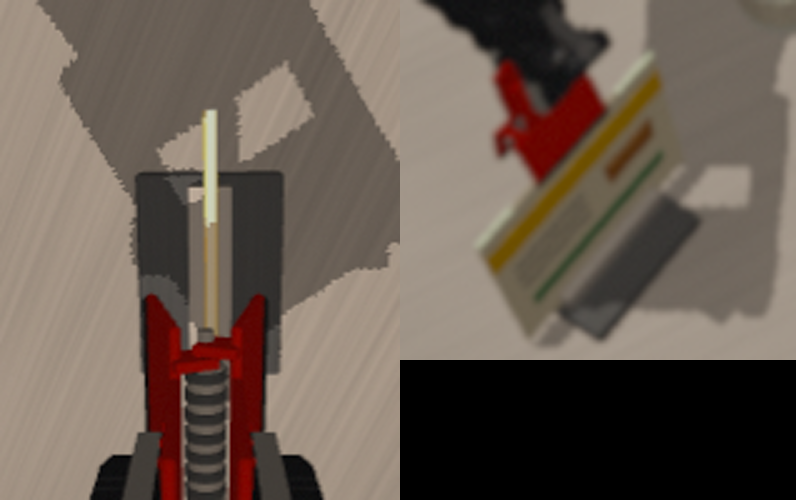

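The card's top edge runs vertically at column 324 in the wrist view (end at row 104), while the clip's centre is at column 322.5. Yaw is aligned, so I only shift about 1 mm in +y and 2 mm in +x, then go down.

Request:
{"op": "send_rows", "data": {
  "moves": "0 0 0 0.01 0.006 0 -1;0 0 0 0.01 0.006 0.03 -1;0 0 0 0.01 0.006 0.08 -1;0 0 0 0.01 0.006 0.13 -1;0 0 0 0.01 0.006 0.17 -1;0 0 0 0.01 0.006 0.185 -1;0 0 0 0.01 0.006 0.185 -1;0 0 0 0.01 0.006 0.185 -1"
}}

```text
time: 9.5
eef_pos: [0.5261, -0.2012, 0.1918]
tcp_rot: [0.54, 0.842, 0.0, 0.0]
contact_force: [-0.3, -0.7, -1.1]
opening: 0.18
finger_force: 32.5
```

```bash
python3 - <<'E'
from h import *
s=ctrl.get_state();T=s['eef_pos'];r=R.from_quat(s['tcp_rot']).as_matrix();print(T,s['contact_force'],s['opening'],s['time'],r[:,2])
w=cam('wrist');t=cam('scene')
a=w['image'][60:260,240:400];b=t['image'][200:300,150:260]
cv2.imwrite('pics/c3.png',np.hstack([cv2.resize(a,(400,500),interpolation=cv2.INTER_CUBIC),cv2.copyMakeBorder(cv2.resize(b,(396,360),interpolation=cv2.INTER_CUBIC),0,140,0,0,cv2.BORDER_CONSTANT)])[:,:,::-1])
E
```

```text
[ 0.52609821 -0.20118107  0.19177993] [-0.26703881 -0.70040598 -1.06885368] 0.18009485425508803 9.5 [ 7.10713896e-04 -4.44649778e-04 -9.99999649e-01]
```

View pics/c3.png

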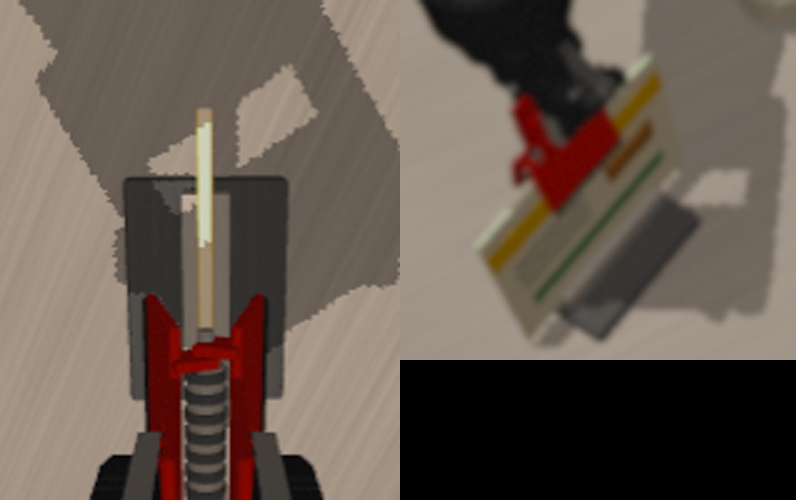

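The card edge (column about 205 in the crop) is now centred on the clip (206), straddled by both jaws, and the stand has not moved. I'll check centring along the edge and go 3 mm deeper.

Request:
{"op": "send_rows", "data": {
  "moves": "0 0 0 0 0 0.008 -1;0 0 0 0 0 0.015 -1;0 0 0 0 0 0.015 -1;0 0 0 0 0 0.015 -1"
}}

```text
time: 10.1
eef_pos: [0.5259, -0.201, 0.1883]
tcp_rot: [0.54, 0.842, -0.0, 0.0]
contact_force: [-0.1, 0.2, -1.2]
opening: 0.187
finger_force: 32.5
```

```bash
python3 - <<'E'
from h import *
s=ctrl.get_state();T=s['eef_pos'];r=R.from_quat(s['tcp_rot']).as_matrix();print(T,s['contact_force'],s['opening'],s['time'])
w=cam('wrist');i=w['image'].astype(int);t=cam('scene')
print([(y,i[y,322].tolist()) for y in range(96,116)])
for y in (104,103):
    P=onz(w,[(322,y)],.145)[0]; print(y,(P-T)@r[:,:2])
P=onz(t,[(220,214.4),(170.8,268.3)],.145); print(((P.mean(0)-T)@r[:,:2]).round(4))
E
```

```text
[ 0.52585503 -0.2010267   0.18832292] [-0.14650681  0.23916501 -1.19189716] 0.1867463942869964 10.1
[(96, [105, 96, 86]), (97, [105, 95, 86]), (98, [106, 96, 86]), (99, [107, 97, 87]), (100, [108, 97, 88]), (101, [107, 97, 87]), (102, [106, 96, 86]), (103, [117, 105, 92]), (104, [153, 138, 113]), (105, [162, 145, 116]), (106, [162, 146, 117]), (107, [162, 145, 117]), (108, [161, 144, 116]), (109, [174, 165, 140]), (110, [201, 203, 182]), (111, [204, 209, 187]), (112, [204, 208, 187]), (113, [204, 208, 187]), (114, [205, 209, 187]), (115, [204, 208, 186])]
104 [ 0.076657  -0.0002738]
103 [ 0.07720434 -0.00027382]
[0.0025 0.0015]
```

```bash
python3 -c "
from plant import ctrl
print(ctrl.sign_off())"
```

```text
the job is handed in; nothing more can be done
None
```

The job is handed in: the arm holds the red clip upright and squeezed to its stop, with its jaws about 20 mm down on either side of the card's top edge. By the cameras it is within about 2 mm of the card's middle and not touching it. The card stand looked unmoved in the last picture, and I saw no contact with the jar, can or tape.

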